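# Cap the colorimeter and hold its shutter half open

## Robot

A 6-joint arm with a two-finger parallel gripper is mounted at the origin on the work surface. World frame = base frame: x ahead of the robot, y to its left, z up, the work surface at z = 0. Lengths are in m, angles in degrees, forces in N, time in s.
With the tool pointing down it reaches from about 0.25 to 0.85 m from the base axis. Payload 12.5 kg.
Tool frame: the origin (TCP) lies at the very end of the fingers, on their centre line; the grasp point (between the pads) lies 19 mm behind it; z points along the fingers, y is the line along which they close (so a half turn about z gives the same grasp; the last joint's range is limited). The gripper opens to 93 mm and grips with 3 to 60 N. Pads are 15 mm wide; open, the fingers measure 128 mm over their backs; the gripper's body (75 mm by 188 mm) begins 65 mm behind the grasp point.
Start: joints at [-69.477, 20.094, 94.641, -0, 65.266, -4.847], TCP at [0.236, -0.497, 0.219] pointing down, gripper open.
Joint ranges: [-157.81, 157.81], [-45, 120.19], [0.68, 151.7], [-89.99, 269.99], [4.06, 180], [-164.3, 164.3]. Speed limits (degrees/s): [127.2, 127.2, 159.86, 180, 180, 180].

## Interface

Orientations are given as [roll, pitch, yaw] about the fixed x, y, z axes, in that order (R = Rz(yaw) Ry(pitch) Rx(roll)).
In Python, from station import arm gives the robot as it stands.
- The arm moves only by the shell command python3 -m creep 'ROWS' [OPENING] [FORCE]. ROWS is a JSON object of lists of equal length, an entry for each row: "linear": the shift along the tool's x, y, z in units of 0.6 m (1.0 is 0.6 m), a list of three; "twist": the turn, a rotation vector about the tool's x, y, z in units of pi/4 rad (1.0 is pi/4 rad), a list of three. A call has 1 to 12 rows; each row is the pose to reach, as a shift and turn from the pose commanded when the call began, along the tool's axes at that moment; what a row does not reach only later rows make up. A row lasts 1/10 s, in which the tool goes at most 50 mm and 8.59 degrees, less where a joint would pass 70% of its speed; a pose out of reach is approached as far as the arm can. A call with a number of a shift or a turn outside -1 to 1 is refused whole. A call with a gripper value outside its range is refused whole. OPENING is the opening, from 0 (shut) to 1 (fully open), set as the call begins (- or left out, the last holds). The fingers move at their own pace and stop on an object; FORCE is the grip in N (left out, the last holds). Time passes only in rows, so rows that repeat a pose let the fingers close. It gives the time, the measured TCP pose, the force, the opening and the grip force at its end, in the units of the state.
- arm.observe(): the state, without advancing time (a new reading comes with each control period).
- arm.capture(name): name is "scene" or "top"; returns the picture (420x560x3 uint8, red, green, blue); there is no depth.
- arm.get_calibration(name): a dict with "K" (3x3 intrinsics, pixels), "rvec" (rotation vector, rad) and "tvec" (3), from world to camera coordinates, as OpenCV has them. Camera axes: x right, y down, z forward; pixel columns grow to the right and rows downward; lengths in m; the calibration is good to about 2 mm. A picture is of the moment at which its call begins. get_calibration takes no time and is no camera call.
- arm.sign_off(): hands the job in; it is judged then, once.
Trained networks look in the newest picture that a camera, given by its name, has taken for a name from the list of things; names that differ only in an ending like _2 or _b are one class to them, and where a whole thing is asked for, a point or a joint stands for the part that bears it (a point fixed in the world has none). Each returns a list of dicts, best first, with "score" (0 to 1); they miss things now and then, are a little off and sometimes report something else, mostly with a low value. They report only what shows in the picture. A call takes as long as a camera call. They do not tell look-alikes from the thing itself.
- arm.find_in(camera, target): "position" ([x, y, z] in m, in world coordinates, good to about 4 mm: the middle of the surface that is visible of it).
- arm.outline_of(camera, target): "mask" (420x560 bool, what is visible of it).
- arm.landmark_of(camera, target): "position" ([x, y, z] in m, in world coordinates, good to about 4 mm: a listed point, or the origin of a listed thing).
The state is a dict: "time_s": time; "q": joint angles; "joint_velocities": joint speeds; "joint_efforts": joint torques, N m; "eef_pos": TCP position; "ee_rot": TCP orientation; "force": force on the tool from outside, world axes, zero at the start; "wrist_torque": the same for the moment, N m; "opening": finger opening in m; "grip_force": force on a finger pad.
Only numpy, scipy, OpenCV 4.12 (cv2) and the standard library are available. Lean on these libraries where they do the work, as an engineer would, in place of code of your own. Each camera call takes 0.05 s, during which the arm holds its last target. There are 200 camera calls.

## Task

The sample vial is already loaded in the grey colorimeter: put the black cap with the blue knob over the sample well so that it sits flat around the metal collar, and let go of it. Only then slide the red-tabbed shutter against its spring, away from its closed end, until it is half-way open (its pointer at the green mark), and finish while still holding it there with the fingers: do not let go. Leave the other things on the bench where they stand.

Things in the scene. Friction and masses are not known exactly. Their poses are not given: they have to be found in the camera images.
- meter: Teaching colorimeter (meter), a fixed grey box 170 (x) x 250 (y) x 85 mm high with a flat top; it does not move when pushed. Origin at the centre of its underside; x points from its front panel (dark, with display and buttons) to its back, z up. Sample well on the +y half of the top, shutter on the -y half.
- well (a point): Middle of the sample well, level with the meter's flat top, at (0, 60, 85) mm in the meter's frame. Round it stands a metal collar 52 mm across, 14 mm high, with the vial's orange stopper in it, 18 mm above the top. The cap goes over the collar, its rim resting on the flat top.
- cap_mid (a point): Loose cap, 0.12 kg, rim down on the bench: black cup 70 mm across, 24 mm high, open below (62 mm inside, 20 mm deep), on top an upright round blue knob 24 mm across, 32 mm high. This point is on the axis half-way up, 28 mm above the rim, z up; the knob's middle is 12 mm above it. Seated, it is 28 mm above the meter's flat top.
- tab (a point): Middle of the shutter's upright red tab, 25 mm above the black shutter plate; the tab is 14 mm thick along the slide, 26 mm wide, 45 mm high above the plate (20 mm above this point). Plate 64 x 44 x 4 mm, upper face 91 mm above the bench; closed, it covers a yellow window and this point is at (-35, -55, 116) mm in the meter's frame. It opens along the meter's +x.
- shutter (a joint): Opening of the shutter in m: 0 closed (tab and pointer at the black mark nearer the front panel), 0.060 fully open (at the far black mark); half-way is 0.030, at the green mark. A spring pulls it closed: about 2.7 N when closed, 8 N half-way, 13.5 N fully open; it snaps shut when let go.
- cap: The same loose cap; origin at the centre of its rim (underside), z up.
- squeeze: White squeeze bottle with red cap, loose, 62 mm across, 150 mm high; origin at the centre of its underside. To be left alone.
- jar: Small amber jar with white lid, loose, 50 mm across, 70 mm high; origin at the centre of its underside. To be left alone.
- burner: Red gas burner canister with thin neck, loose, 96 mm across, 160 mm high; origin at the centre of its underside. To be left alone.
- dish: White porcelain dish, loose, 76 mm across, 25 mm high; origin at the centre of its underside. To be left alone.
Mind the look-alikes: they are no part of the job. What is meant by the cap is not pink or purple, and is the larger of those in its own colour.

How it is judged (in metres and radians):
On the way, in this order (a step that is already met when the one before it is completed fails the run):
1. the cap sits flat over the sample well and is released (horizontal distance between cap_mid and well below 0.007 m and z of cap_mid in the frame of well below 0.032 m and angle between cap_mid's own z axis and vertical below 0.06 rad and contact force between the fingers and cap below 0.1 N), for 0.2 s.
2. the shutter is held half open by the fingers (value of joint shutter between 0.024 and 0.036 m and contact force between the fingers and shutter above 4 N), for 0.2 s.
At the end, for the whole second after the job is handed in: Cap flat around the collar (within 7 mm of its middle, 4 mm of seated height, 0.06 rad) and not touched by the fingers; fingers hold the shutter still at 24 to 36 mm of its 60 mm travel with over 4 N; the other loose things within 30 mm of their starts (all of step 1 and all of step 2 and velocity of joint shutter between -0.01 and 0.01 m/s and distance of each of squeeze, jar, burner, dish from where it was at the start of the episode below 0.03 m); the arm keeps its last pose, push and grip.
It fails at once if the shutter is opened before the cap is on (value of joint shutter above 0.01 m and not (horizontal distance between cap_mid and well below 0.007 m and z of cap_mid in the frame of well below 0.032 m and angle between cap_mid's own z axis and vertical below 0.06 rad)).
It fails at once if the squeeze bottle is moved or knocked over (distance of squeeze from where it was at the start of the episode above 0.03 m or angle between squeeze's own z axis and vertical above 0.5 rad).
It fails at once if the jar is moved or knocked over (distance of jar from where it was at the start of the episode above 0.03 m or angle between jar's own z axis and vertical above 0.5 rad).
It fails at once if the burner is moved or knocked over (distance of burner from where it was at the start of the episode above 0.03 m or angle between burner's own z axis and vertical above 0.5 rad).
It fails at once if the dish is moved or knocked over (distance of dish from where it was at the start of the episode above 0.03 m or angle between dish's own z axis and vertical above 0.5 rad).
It also fails if it takes over 45 s, if anything falls off the work surface, if the arm or the gripper's body presses on something with over 40 N, if the wrist force passes 120 N, or if a joint passes its speed limit or range.

## Working session

There is one attempt and no reset: what is moved stays moved. The work goes in short steps, Python scripts to look and compute and a shell command to move; the robot and the scene stay as the last step left them, time stands still between calls to the robot, and variables do not carry over. Pictures are saved under pics/ and viewed, at most 10 in all, crops included, and the job is handed in when it is done.

```bash
mkdir -p pics; ls; python3 - <<'E'
from station import arm
import cv2,numpy as np
for c in("scene","top"):
    im=arm.capture(c); cv2.imwrite(f"pics/{c}0.png",im[:,:,::-1])
    for t in("cap_mid","well","tab","meter","squeeze","jar","burner","dish"):
        try: print(c,t,[(np.round(d["position"],3).tolist(),round(d["score"],2)) for d in arm.landmark_of(c,t)])
        except Exception as e: print(c,t,e)
s=arm.observe();print(s["time_s"],s["eef_pos"],s["ee_rot"],s["opening"])
E
```

```text
pics
scene cap_mid [([0.524, -0.392, 0.03], 0.91), ([0.498, -0.273, 0.028], 0.74), ([0.39, -0.3, 0.018], 0.66), ([0.417, -0.182, 0.024], 0.59)]
scene well [([0.523, 0.131, 0.083], 0.76)]
scene tab [([0.492, 0.015, 0.115], 0.61)]
scene meter [([0.528, 0.067, 0.002], 0.95), ([0.597, 0.484, -0.001], 0.51)]
scene squeeze [([0.598, 0.479, -0.002], 0.95)]
scene jar [([0.67, -0.346, -0.002], 0.83)]
scene burner [([0.407, 0.503, -0.0], 0.84)]
scene dish [([0.651, -0.203, -0.0], 0.76)]
top cap_mid [([0.415, -0.178, 0.015], 0.82), ([0.529, -0.391, 0.028], 0.81), ([0.495, -0.275, 0.027], 0.64), ([0.394, -0.298, 0.023], 0.55)]
top well [([0.524, 0.133, 0.084], 0.55), ([0.497, -0.272, 0.003], 0.18)]
top tab [([0.486, 0.012, 0.114], 0.77)]
top meter [([0.527, 0.066, -0.001], 0.76)]
top squeeze [([0.602, 0.482, -0.002], 0.91)]
top jar [([0.677, -0.351, 0.004], 0.79), ([0.523, 0.129, 0.085], 0.53)]
top burner [([0.413, 0.504, -0.0], 0.56), ([0.525, 0.071, -0.003], 0.29)]
top dish [([0.654, -0.208, 0.004], 0.58)]
0.9 [ 0.23566584 -0.49693417  0.21863097] [-1.79998879e+02 -1.43872713e-03  2.53680415e+01] 0.0927042459573939
```

View pics/scene0.png

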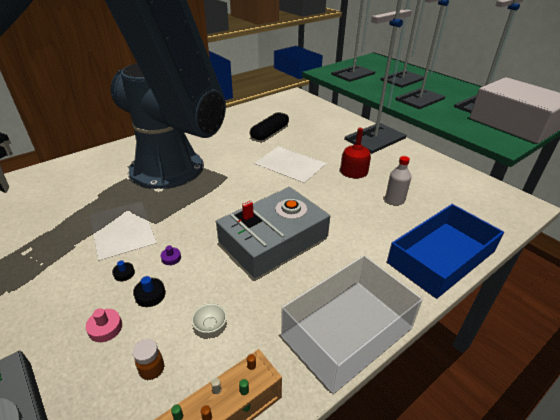

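View pics/top0.png

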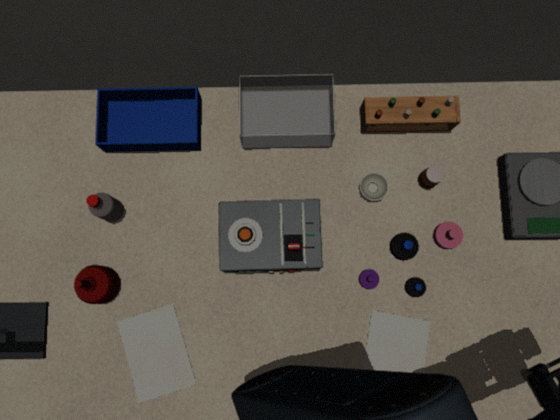

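The scene picture shows four caps: large black (149,290), small black (123,270), pink (104,323) and purple (171,254). In top, the large black one is at (404,246) and the small black one at (415,287). The large black cap with the blue knob fits, since it is neither pink nor purple and is the larger of the two black ones. Next I'll confirm it in a crop and refine by triangulating colours.

```bash
cat > h.py <<'E'
from station import arm
import cv2,numpy as np
def P(c):
    k=arm.get_calibration(c);R=cv2.Rodrigues(np.array(k["rvec"],float))[0]
    return np.array(k["K"]),R,np.array(k["tvec"],float).reshape(3)
def px(c,X):
    K,R,t=P(c);v=K@(R@np.array(X)+t);return v[:2]/v[2]
def ray(c,u,z):
    K,R,t=P(c);d=R.T@np.linalg.inv(K)@[u[0],u[1],1];o=-R.T@t
    return o+d*(z-o[2])/d[2]
def tri(u1,u2):
    M=[np.array(K@np.c_[R,t]) for K,R,t in(P("scene"),P("top"))]
    X=cv2.triangulatePoints(M[0],M[1],np.array(u1,float).reshape(2,1),np.array(u2,float).reshape(2,1)).ravel();return X[:3]/X[3]
def blob(im,c,X,r,lo,hi,hi2=None):
    u=px(c,X);h=cv2.cvtColor(im,cv2.COLOR_RGB2HSV);m=cv2.inRange(h,np.array(lo),np.array(hi))
    yy,xx=np.mgrid[:420,:560];m[np.hypot(xx-u[0],yy-u[1])>r]=0
    ys,xs=np.nonzero(m);return (xs.mean(),ys.mean()),len(xs)
E
python3 - <<'E'
from h import *
im={c:arm.capture(c) for c in("scene","top")}
for n,X,r,lo,hi in[("knob",[.497,-.274,.04],22,(100,120,40),(130,255,255)),("smallknob",[.392,-.299,.03],14,(100,120,40),(130,255,255)),("stopper",[.5235,.132,.1],16,(3,150,60),(18,255,255)),("tab",[.489,.0135,.116],22,(0,170,50),(4,255,255)),]:
    b={c:blob(im[c],c,X,r,lo,hi) for c in im}
    print(n,b,tri(b["scene"][0],b["top"][0]).round(4))
for c,t in(("top","meter"),("top","cap")):
    for d in arm.outline_of(c,t)[:3 if t=="cap" else 1]:
        m=d["mask"].astype(np.uint8);cs=max(cv2.findContours(m,0,2)[0],key=cv2.contourArea)
        if t=="meter":print(cv2.boxPoints(cv2.minAreaRect(cs)).round(1).tolist(),[ray("top",p,.085).round(4).tolist() for p in cv2.boxPoints(cv2.minAreaRect(cs))])
        else:print(t,cv2.minEnclosingCircle(cs), ray("top",cv2.minEnclosingCircle(cs)[0],.02).round(4))
a=cv2.resize(im["scene"][225:345,70:210],None,fx=3,fy=3,interpolation=2)
b=cv2.resize(im["top"][190:280,210:330],None,fx=3,fy=3,interpolation=2);b=cv2.resize(b,(380,285));b=cv2.convertScaleAbs(b,alpha=1.8)
b=cv2.copyMakeBorder(b,0,360-285,0,0,0)
cv2.imwrite("pics/crop.png",np.hstack([a,b])[:,:,::-1])
E
```

```text
knob {'scene': ((np.float64(146.53947368421052), np.float64(283.7828947368421)), 152), 'top': ((np.float64(408.1038961038961), np.float64(244.44155844155844)), 77)} [ 0.4987 -0.2771  0.0429]
smallknob {'scene': ((np.float64(121.05479452054794), np.float64(265.75342465753425)), 73), 'top': ((np.float64(418.3488372093023), np.float64(286.8139534883721)), 43)} [ 0.3933 -0.3002  0.0292]
stopper {'scene': ((np.float64(291.06666666666666), np.float64(203.58333333333334)), 60), 'top': ((np.float64(244.60185185185185), np.float64(233.74074074074073)), 108)} [0.5254 0.1281 0.0997]
tab {'scene': ((np.float64(247.27972027972027), np.float64(211.14685314685315)), 143), 'top': ((np.float64(293.27272727272725), np.float64(245.6969696969697)), 33)} [0.4933 0.0116 0.1107]
[[217.5, 200.5], [319.8999938964844, 198.1999969482422], [321.6000061035156, 270.29998779296875], [219.10000610351562, 272.70001220703125]] [[0.6103, 0.1947, 0.085], [0.6118, -0.0577, 0.085], [0.4352, -0.0561, 0.085], [0.4335, 0.1907, 0.085]]
cap ((447.25860595703125, 234.5), 14.951979637145996) [ 0.5239 -0.3863  0.02  ]
cap ((368.6337890625, 277.9507141113281), 10.324214935302734) [ 0.4168 -0.1807  0.02  ]
cap ((403.1785583496094, 245.5), 14.875658988952637) [ 0.4976 -0.2724  0.02  ]
```

View pics/crop.png

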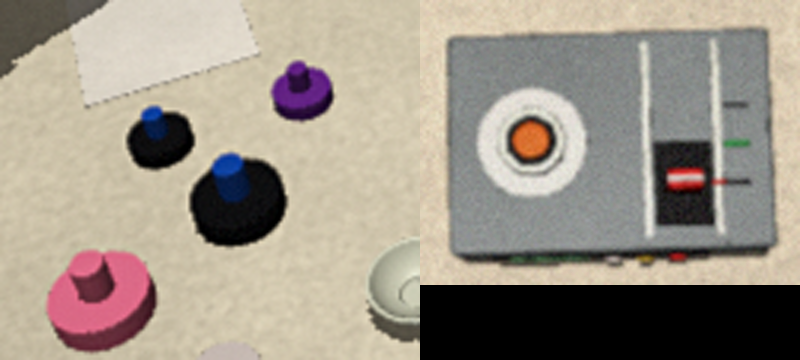

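The crop confirms it: the large black cap with the blue knob is at crop (235,200), clearly bigger than the other black one at (160,135). The meter is square to the world axes, with the well ring at crop (531,140) and the tab at (685,180).

```bash
cat >> h.py <<'E'
from scipy.spatial.transform import Rotation as Ro
def go(X,yaw=90.):
    s=arm.observe();R0=Ro.from_euler("xyz",s["ee_rot"],degrees=True)
    d=R0.inv().apply(np.array(X)-s["eef_pos"])/.6
    w=(R0.inv()*Ro.from_euler("xyz",[180,0,yaw],degrees=True)).as_rotvec()/(np.pi/4)
    print("lin",d.round(4).tolist(),"tw",w.round(4).tolist())
E
python3 - <<'E'
from h import *
go([.498,-.275,.13])
im=arm.capture("top")
for n,X,z in(("stopper",[.5235,.132,.1],.103),):
    b,_=blob(im,"top",X,16,(3,150,60),(18,255,255));print(ray("top",b,z))
h=cv2.cvtColor(im,cv2.COLOR_RGB2HSV);u=px("top",[.5235,.132,.085])
m=cv2.inRange(h,(0,0,130),(180,70,255));yy,xx=np.mgrid[:420,:560];m[np.hypot(xx-u[0],yy-u[1])>24]=0
p=max(cv2.findContours(m,0,1)[0],key=cv2.contourArea);e=cv2.fitEllipse(p);print(e,u,ray("top",e[0],.085))
K,R,t=P("top");print("topcam",-R.T@t)
E
```

```text
lin [0.5535, -0.1469, 0.1477] tw [0.0, 0.0, -1.4362]
[0.52460393 0.12753467 0.103     ]Traceback (most recent call last):
  File "<stdin>", line 8, in <module>
cv2.error: OpenCV(4.12.0) /io/opencv/modules/imgproc/src/shapedescr.cpp:361: error: (-201:Incorrect size of input array) There should be at least 5 points to fit the ellipse in function 'fitEllipseNoDirect'
```

```bash
python3 -m creep '{"linear":[[0.5535,-0.1469,0.1477],[0.5535,-0.1469,0.1477],[0.5535,-0.1469,0.1477],[0.5535,-0.1469,0.1477],[0.5535,-0.1469,0.1477],[0.5535,-0.1469,0.1477],[0.5535,-0.1469,0.1477],[0.5535,-0.1469,0.1477],[0.5535,-0.1469,0.1477],[0.5535,-0.1469,0.1477]],"twist":[[0,0,-1],[0,0,-1],[0,0,-1],[0,0,-1],[0,0,-1],[0,0,-1],[0,0,-1],[0,0,-1],[0,0,-1],[0,0,-1]]}' 0.75 10
python3 - <<'E'
from h import *
go([.498,-.275,.13])
im=arm.capture("top");s=arm.capture("scene")
h=cv2.cvtColor(im,cv2.COLOR_RGB2HSV);u=px("top",[.5245,.1285,.085]);print(h[int(u[1]),int(u[0])-16:int(u[0])+17:2,2])
sub=im[int(u[1])-24:int(u[1])+24,int(u[0])-24:int(u[0])+24]
g=sub.min(2);th,m=cv2.threshold(g,0,255,8);p=max(cv2.findContours(m,0,1)[0],key=cv2.contourArea);e=cv2.fitEllipse(p)
print(th,e,ray("top",np.array(e[0])+u.astype(int)-24,.085))
K,R,t=P("top");print("topcam",-R.T@t)
E
```

```text
time_s: 2.15
eef_pos: [0.4974, -0.2758, 0.1303]
ee_rot: [180.0, 0.0, 70.3]
force: [0.0, -0.7, 0.2]
opening: 0.0697
grip_force: 0.0
lin [0.0015, 0.0005, 0.0005] tw [0.0001, 0.0004, -0.4369]
[134 153 153 141 149  38 145 150 145 147 147  94  42 148 140 152 151]
111.0 ((24.875656127929688, 24.58696174621582), (33.586212158203125, 33.79534912109375), 67.08120727539062) [0.52470073 0.12781023 0.085     ]
topcam [0.38872495 0.06097663 1.26874008]
```

```bash
python3 -m creep '{"linear":[[0.0015,0.0005,0.0],[0.0015,0.0005,0.0],[0.0015,0.0005,0.03],[0.0015,0.0005,0.08],[0.0015,0.0005,0.13],[0.0015,0.0005,0.16],[0.0015,0.0005,0.17],[0.0015,0.0005,0.17],[0.0015,0.0005,0.17]],"twist":[[0,0,-0.437],[0,0,-0.437],[0,0,-0.437],[0,0,-0.437],[0,0,-0.437],[0,0,-0.437],[0,0,-0.437],[0,0,-0.437],[0,0,-0.437]]}' 0.75 10
python3 -m creep '{"linear":[[0,0,0],[0,0,0],[0,0,0],[0,0,0],[0,0,0],[0,0,0],[0,0,0],[0,0,0]],"twist":[[0,0,0],[0,0,0],[0,0,0],[0,0,0],[0,0,0],[0,0,0],[0,0,0],[0,0,0]]}' 0 20
```

```text
time_s: 3.15
eef_pos: [0.4989, -0.275, 0.0292]
ee_rot: [179.9, 0.1, 90.0]
force: [-0.1, 0.3, 0.7]
opening: 0.0697
grip_force: 0.0
time_s: 3.95
eef_pos: [0.4985, -0.2742, 0.028]
ee_rot: [-180.0, -0.0, 90.0]
force: [0.2, 0.6, -0.0]
opening: 0.0235
grip_force: 20.0
```

```bash
python3 -m creep '{"linear":[[0,0,-0.03],[0,0,-0.1],[0,0,-0.18],[0,0,-0.25],[0,0.005,-0.287],[0.05,0.01,-0.287],[0.12,0.015,-0.287],[0.19,0.02,-0.287],[0.26,0.025,-0.287],[0.32,0.03,-0.287],[0.37,0.035,-0.287],[0.4,0.035,-0.287]],"twist":[[0,0,0],[0,0,0],[0,0,0],[0,0,0],[0,0,0],[0,0,0],[0,0,0],[0,0,0],[0,0,0],[0,0,0],[0,0,0],[0,0,0]]}'
python3 -m creep '{"linear":[[0.05,0,0],[0.11,0.003,0],[0.17,0.005,0],[0.22,0.007,0],[0.25,0.008,0],[0.265,0.008,0],[0.27,0.008,0],[0.27,0.008,0],[0.27,0.008,0]],"twist":[[0,0,0],[0,0,0],[0,0,0],[0,0,0],[0,0,0],[0,0,0],[0,0,0],[0,0,0],[0,0,0]]}'
python3 - <<'E'
from h import *
im={c:arm.capture(c) for c in("scene","top")}
for c in im:
    print(c,[(d["position"].round(4) if hasattr(d["position"],"round") else d["position"],d["score"]) for d in arm.landmark_of(c,"cap_mid")])
    print(c,"well",[(d["position"],d["score"]) for d in arm.landmark_of(c,"well")])
u=px("scene",[.5245,.128,.16]).astype(int);print(u)
cv2.imwrite("pics/hover.png",cv2.resize(im["scene"][u[1]-70:u[1]+70,u[0]-90:u[0]+90],None,fx=4,fy=4,interpolation=2)[:,:,::-1])
s=arm.observe();print(s["eef_pos"],s["ee_rot"],s["opening"],s["force"])
E
```

```text
time_s: 5.15
eef_pos: [0.5194, -0.0322, 0.2001]
ee_rot: [-180.0, -0.0, 90.1]
force: [-0.3, 0.3, -1.6]
opening: 0.0233
grip_force: 20.0
time_s: 6.05
eef_pos: [0.5241, 0.127, 0.2002]
ee_rot: [-180.0, 0.0, 90.0]
force: [0.3, -0.6, -1.6]
opening: 0.0237
grip_force: 20.0
scene [([0.3923, -0.2998, 0.0227], 0.75), ([0.5233, 0.1268, 0.1982], 0.73), ([0.522, -0.3905, 0.0304], 0.67), ([0.415, -0.1812, 0.0222], 0.64)]
scene well [([0.5217, 0.1324, 0.0825], 0.61)]
top [([0.5233, -0.3878, 0.0247], 0.9), ([0.3966, -0.2997, 0.02], 0.77)]
top well []
[291 184]
[0.52416543 0.12743105 0.20023658] [ 1.79997728e+02 -2.54021660e-04  9.00053319e+01] 0.023717406707729698 [-0.70164812 -0.49272013 -1.93443671]
```

View pics/hover.png

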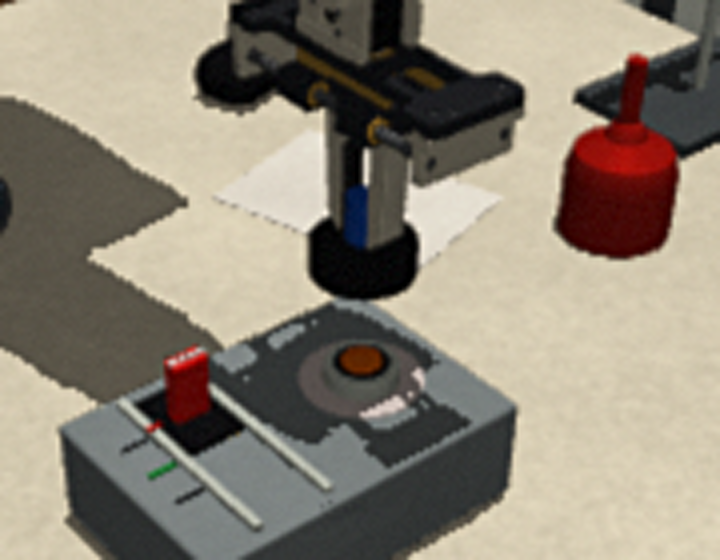

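The cap hangs level at crop (362,255), above the stopper at (362,360). I'll check its offset from the fingers against the well in the scene view.

```bash
cat > m.py <<'E'
from h import *
from scipy.optimize import minimize
im=arm.capture("scene");s=arm.observe();e=np.array(s["eef_pos"])
h=cv2.cvtColor(im,cv2.COLOR_RGB2HSV)
def circ(x,y,z,r,a=np.linspace(0,2*np.pi,60)):return [px("scene",[x+r*np.cos(t),y+r*np.sin(t),z]) for t in a]
def hull(x,y,z0,z1,r):
    H=cv2.convexHull(np.array(circ(x,y,z0,r)+circ(x,y,z1,r),np.float32));m=np.zeros((420,560),np.uint8)
    cv2.fillConvexPoly(m,np.round(H*16).astype(np.int32),1,8,4);return m
def fit(mask,z0,z1,r,x0,roi):
    b=None
    for dx in np.arange(-.01,.0101,.001):
        for dy in np.arange(-.01,.0101,.001):
            m=hull(x0[0]+dx,x0[1]+dy,z0,z1,r);q=((m!=mask)&roi).sum()
            if b is None or q<b[0]:b=(q,[(dx,dy)])
            elif q==b[0]:b[1].append((dx,dy))
    return b[0],np.array(x0)[:2]+np.mean(b[1],0)
u=px("scene",[e[0],e[1],e[2]-.016]);yy,xx=np.mgrid[:420,:560]
print(u)
roi=hull(e[0],e[1],e[2]-.035,e[2]-.006,.042)>0   # leave out fingers
dark=(im.max(2)<40).astype(np.uint8)
print("cap",fit(dark,e[2]-.028,e[2]-.004,.035,e,roi))
og=cv2.inRange(h,(3,150,50),(20,255,255))//255
u=px("scene",[.5245,.128,.1]);ys,xs=np.nonzero(og*(np.hypot(xx-u[0],yy-u[1])<18));print("stopper",(xs.mean(),ys.mean()),len(xs),ray("scene",(xs.mean(),ys.mean()),.103))
a=blob(im,"scene",[.495,.012,.116],22,(0,170,50),(4,255,255));print("tab",a,ray("scene",a[0],.116))
E
python3 m.py
```

```text
[291.08708376 176.70315366]Traceback (most recent call last):
  File "m.py", line 21, in <module>
    print("cap",fit(dark,e[2]-.028,e[2]-.004,.035,e,roi))
                ~~~^^^^^^^^^^^^^^^^^^^^^^^^^^^^^^^^^^^^^
  File "m.py", line 13, in fit
    m=hull(x0[0]+dx,x0[1]+dy,z0,z1,r);q=((m!=mask)&roi).sum()
  File "m.py", line 7, in hull
    H=cv2.convexHull(np.array(circ(x,y,z0,r)+circ(x,y,z1,r),np.float32));m=np.zeros((420,560),np.uint8)
                                             ~~~~^^^^^^^^^^
  File "m.py", line 5, in circ
    def circ(x,y,z,r,a=np.linspace(0,2*np.pi,60)):return [px("scene",[x+r*np.cos(t),y+r*np.sin(t),z]) for t in a]
                                                          ~~^^^^^^^^^^^^^^^^^^^^^^^^^^^^^^^^^^^^^^^^^
  File "h.py", line 7, in px
    K,R,t=P(c);v=K@(R@np.array(X)+t);return v[:2]/v[2]
          ~^^^
  File "h.py", line 4, in P
    k=arm.get_calibration(c);R=cv2.Rodrigues(np.array(k["rvec"],float))[0]
ValueError: time passes only in moves, steps and waits
```

Too many calibration calls, so I'll cache them.

```bash
sed -i 's/^def P(c):/import functools\n@functools.lru_cache\ndef P(c):/' h.py; time timeout 200 python3 m.py
```

```text
[291.10562128 176.70595165]
cap (np.int64(216), array([0.52214507, 0.13059845]))
stopper (np.float64(290.8727272727273), np.float64(203.5818181818182)) 55 [0.5287444  0.12564062 0.103     ]
tab ((np.float64(247.28275862068966), np.float64(210.94482758620688)), 145) [0.49830262 0.00840445 0.116     ]
real	0m2.940s
user	0m2.511s
sys	0m0.251s
```

```bash
cat >> m.py <<'E'
print("vals",im.max(2)[166:188:2,272:312:2])
for th in(30,45,60,80):
    d=(im.max(2)<th).astype(np.uint8);print(th,fit(d,e[2]-.028,e[2]-.004,.035,e,(roi&(yy>u0[1]-4)) if (u0:=px("scene",[e[0],e[1],e[2]-.016])) is not None else 0))
E
timeout 200 python3 m.py
```

```text
[291.12892817 176.69366192]
cap (np.int64(217), array([0.52216413, 0.13065781]))
stopper (np.float64(290.90909090909093), np.float64(203.5818181818182)) 55 [0.52880288 0.12571638 0.103     ]
tab ((np.float64(247.28859060402684), np.float64(211.01342281879195)), 149) [0.49854072 0.00825902 0.116     ]
vals [[225 225 225 222 224 234  92  52  56  70  70  82  78  85  77 189 228 226
  227 228]
 [227 228 225 226 228 125  47  52  60  70  72  82  84  84  78 171 235 229
  228 228]
 [172 220 230 230  57   0  18  38  57  70  69  79  88  82  86  39 150 232
  228 228]
 [215 201 203  82   0   9   8   2  61  72  72  78  93  86  77  14  23 228
  227 227]
 [218 217 225  97   2   9   9   8  49  73  75  82  81  31   7   4   0 226
  229 226]
 [217 214 224  99   0   7  11   9   5  16  26  23  10   0   6  10   0 226
  226 223]
 [216 216 223  97   1   9   4   8   8   8   6  10   7   9   8   8   0 226
  205 194]
 [217 216 217  92   1   4   6   5   8   5  10   9   7  10   5  10  13 181
  207 213]
 [214 217 217 125   0  10   8   9   7   6   7   8   7   9   6   2  22 210
  210 213]
 [210 210 215 208  41   0   6   8  10   9   7  10   7  10   5   0 140 214
  210 209]
 [215 211 217 217 210  85   9   2   7   5   7   7   3   0   6 101 217 210
  209 211]]
30 (np.int64(67), array([0.51866413, 0.13315781]))
45 (np.int64(59), array([0.52116413, 0.12965781]))
60 (np.int64(63), array([0.52216413, 0.13065781]))
80 (np.int64(53), array([0.52216413, 0.13065781]))
```

Cap and stopper coincide laterally to about 1–2 mm. The x offset is pinned by the grip. Lowering.

```bash
python3 -m creep '{"linear":[[0,0,0.04],[0,0,0.08],[0,0,0.105],[0,0,0.115],[0,0,0.122],[0,0,0.128],[0,0,0.133],[0,0,0.137],[0,0,0.14],[0,0,0.14]],"twist":[[0,0,0],[0,0,0],[0,0,0],[0,0,0],[0,0,0],[0,0,0],[0,0,0],[0,0,0],[0,0,0],[0,0,0]]}'
```

```text
time_s: 7.5
eef_pos: [0.5241, 0.1278, 0.1162]
ee_rot: [-180.0, 0.0, 90.0]
force: [-0.3, 1.0, -1.4]
opening: 0.0234
grip_force: 20.0
```

No resistance from the collar. Last 3 mm, then release.

```bash
python3 -m creep '{"linear":[[0,0,0.002],[0,0,0.004],[0,0,0.005],[0,0,0.005]],"twist":[[0,0,0],[0,0,0],[0,0,0],[0,0,0]]}'
python3 -m creep '{"linear":[[0,0,0],[0,0,0],[0,0,0],[0,0,0],[0,0,0],[0,0,0]],"twist":[[0,0,0],[0,0,0],[0,0,0],[0,0,0],[0,0,0],[0,0,0]]}' 0.7
python3 -m creep '{"linear":[[0,0,-0.03],[0,0,-0.08],[0,0,-0.13],[0,0,-0.15],[0,0,-0.15]],"twist":[[0,0,0],[0,0,0],[0,0,0],[0,0,0],[0,0,0]]}'
```

```text
time_s: 7.9
eef_pos: [0.5241, 0.1278, 0.1131]
ee_rot: [-180.0, 0.0, 90.0]
force: [-0.4, 0.1, -1.5]
opening: 0.0235
grip_force: 20.0
time_s: 8.5
eef_pos: [0.5241, 0.1278, 0.1132]
ee_rot: [180.0, -0.0, 90.0]
force: [-0.1, -0.0, 0.2]
opening: 0.0639
grip_force: 0.0
time_s: 9.0
eef_pos: [0.5248, 0.1279, 0.2043]
ee_rot: [179.8, -0.0, 90.0]
force: [0.2, 0.2, -0.9]
opening: 0.065
grip_force: 0.0
```

```bash
python3 -m creep '{"linear":[[-0.05,-0.015,0],[-0.11,-0.03,0.01],[-0.16,-0.045,0.02],[-0.185,-0.055,0.03],[-0.1915,-0.057,0.04],[-0.1915,-0.057,0.04],[-0.1915,-0.057,0.04]],"twist":[[0,0,0],[0,0,0],[0,0,0],[0,0,0],[0,0,0],[0,0,0],[0,0,0]]}'
python3 - <<'E'
from h import *
im={c:arm.capture(c) for c in("scene","top")}
for c in im:
  for t in("cap_mid","tab"):
    print(c,t,[(np.round(d["position"],4).tolist(),round(d["score"],2)) for d in arm.landmark_of(c,t) if d["position"][1]>-.1])
u=px("scene",[.51,.08,.1]).astype(int)
cv2.imwrite("pics/seat.png",cv2.resize(im["scene"][u[1]-60:u[1]+60,u[0]-80:u[0]+80],None,fx=5,fy=5,interpolation=2)[:,:,::-1])
E
```

```text
time_s: 9.7
eef_pos: [0.4901, 0.0135, 0.1787]
ee_rot: [-180.0, -0.0, 90.1]
force: [-0.3, -0.0, 0.1]
opening: 0.0651
grip_force: 0.0
scene cap_mid [([0.5233, 0.1291, 0.112], 0.83)]
scene tab [([0.4934, 0.013, 0.1189], 0.69)]
top cap_mid [([0.5247, 0.1233, 0.1097], 0.61), ([0.528, 0.0693, -0.0008], 0.19)]
top tab [([0.5212, 0.1275, 0.0864], 0.74), ([0.5227, 0.1284, 0.0865], 0.51)]
```

View pics/seat.png

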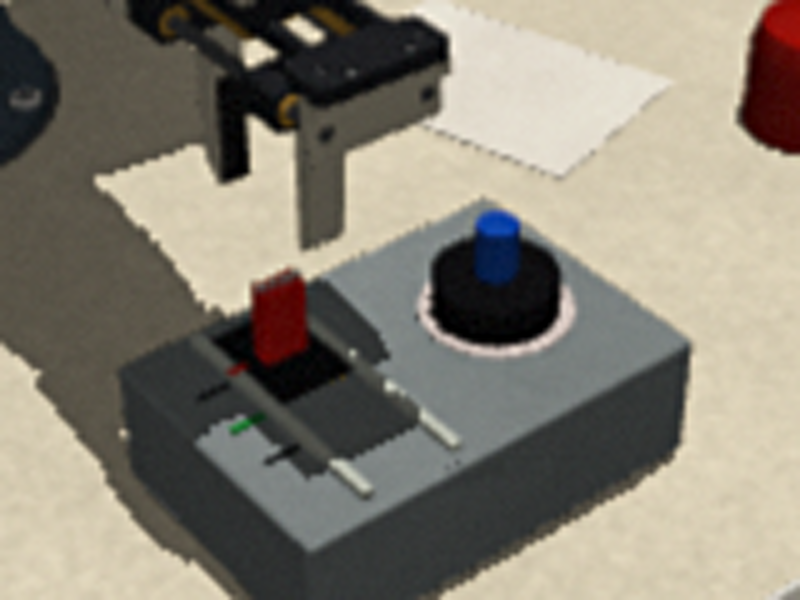

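The cap sits flat at crop (497,290), with its white ring showing evenly all round. The tab is at (280,315) under the open fingers. Descending and gripping the tab.

```bash
python3 -m creep '{"linear":[[0,0,0.03],[0,0,0.06],[0,0,0.09],[0,0,0.11],[0,0,0.12],[0,0,0.127],[0,0,0.127]],"twist":[[0,0,0],[0,0,0],[0,0,0],[0,0,0],[0,0,0],[0,0,0],[0,0,0]]}' 0.7
python3 -m creep '{"linear":[[0,0,0],[0,0,0],[0,0,0],[0,0,0],[0,0,0],[0,0,0],[0,0,0],[0,0,0],[0,0,0]],"twist":[[0,0,0],[0,0,0],[0,0,0],[0,0,0],[0,0,0],[0,0,0],[0,0,0],[0,0,0],[0,0,0]]}' 0 35
```

```text
time_s: 10.7
eef_pos: [0.4901, 0.0129, 0.103]
ee_rot: [-180.0, 0.0, 90.0]
force: [0.3, 1.1, 0.4]
opening: 0.0649
grip_force: 0.0
time_s: 11.6
eef_pos: [0.491, 0.0128, 0.1031]
ee_rot: [179.9, 0.0, 90.1]
force: [4.9, -0.6, -4.2]
opening: 0.0142
grip_force: 35.0
```

```bash
python3 -m creep '{"linear":[[0,0.005,0],[0,0.011,0],[0,0.018,0],[0,0.025,0],[0,0.032,0],[0,0.039,0],[0,0.045,0],[0,0.05,0],[0,0.053,0],[0,0.053,0],[0,0.053,0],[0,0.053,0]],"twist":[[0,0,0],[0,0,0],[0,0,0],[0,0,0],[0,0,0],[0,0,0],[0,0,0],[0,0,0],[0,0,0],[0,0,0],[0,0,0],[0,0,0]]}'
python3 - <<'E'
from h import *
im={c:arm.capture(c) for c in("scene","top")}
for c in im:
  for t in("cap_mid","tab"):
    print(c,t,[(np.round(d["position"],4).tolist(),round(d["score"],2)) for d in arm.landmark_of(c,t) if d["position"][1]>-.1])
u=px("scene",[.51,.05,.1]).astype(int)
cv2.imwrite("pics/hold.png",cv2.resize(im["scene"][u[1]-50:u[1]+50,u[0]-65:u[0]+65],None,fx=6,fy=6,interpolation=2)[:,:,::-1])
s=arm.observe();print(s["eef_pos"],s["opening"],s["grip_force"],s["force"])
E
```

```text
time_s: 12.8
eef_pos: [0.5209, 0.0131, 0.103]
ee_rot: [-179.8, -0.0, 90.0]
force: [-7.7, 2.3, 7.9]
opening: 0.0141
grip_force: 35.0
scene cap_mid [([0.5256, 0.0695, -0.0005], 0.71), ([0.5233, 0.1291, 0.113], 0.57)]
scene tab [([0.52, 0.0165, 0.1182], 0.53)]
top cap_mid [([0.5261, 0.1265, 0.1095], 0.69)]
top tab []
[0.52089067 0.01317074 0.10304938] 0.013840577417350482 34.9903804063797 [-8.26280759  2.14660134  7.58390142]
```

View pics/hold.png

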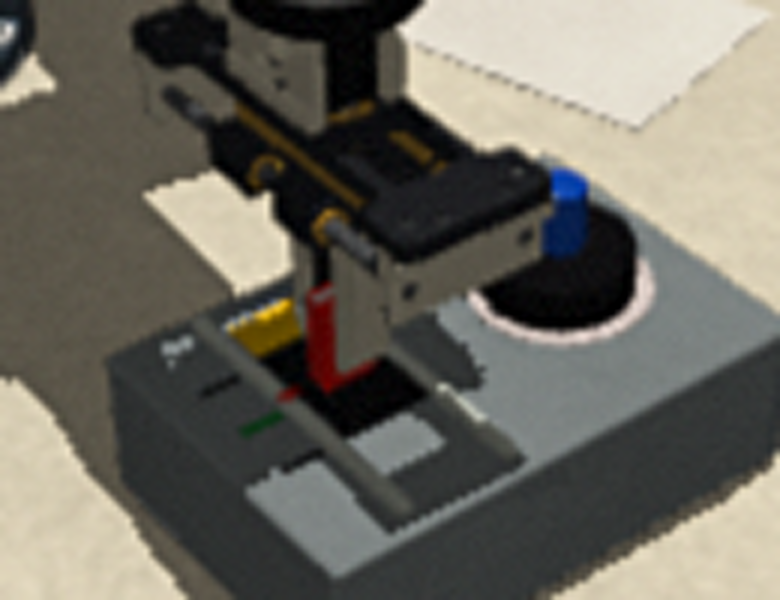

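Pointer at crop (290,393), green mark at (262,425), cap still seated at (560,270). Checking the opening numerically with the pointer before and after.

```bash
python3 - <<'E'
from h import *
o1=px("scene",[.51,.08,.1]).astype(int)-[80,60];o2=px("scene",[.51,.05,.1]).astype(int)-[65,50]
now=arm.capture("scene")
A=cv2.resize(cv2.imread("pics/seat.png"),None,fx=.2,fy=.2,interpolation=cv2.INTER_AREA)[:,:,::-1]
for n,im,o,X in(("before",A,o1,.491),("after",now,np.zeros(2),.521)):
    h=cv2.cvtColor(np.ascontiguousarray(im),cv2.COLOR_RGB2HSV).astype(int)
    red=((h[...,0]<6)|(h[...,0]>174))&(h[...,1]>120)&(h[...,2]>50)
    ys,xs=np.nonzero(red);pts=np.c_[xs,ys]+o
    W=np.array([ray("scene",p,.092) for p in pts])
    k=(abs(W[:,0]-X)<.02)&(W[:,1]<.0)&(W[:,1]>-.035)
    print(n,[p.astype(int).tolist() for p in pts[k]],W[k].mean(0).round(4))
h=cv2.cvtColor(now,cv2.COLOR_RGB2HSV)
ys,xs=np.nonzero(cv2.inRange(h,(45,100,20),(80,255,255)));
G=np.array([ray("scene",p,.0855) for p in np.c_[xs,ys]]);G=G[(abs(G[:,0]-.52)<.04)&(abs(G[:,1]+.02)<.04)];print("green",len(G),G.mean(0).round(4))
E
```

```text
before [[238, 220], [239, 220], [240, 220], [238, 221], [239, 221]] [ 0.4914 -0.0142  0.092 ]
after [[247, 225], [245, 226], [246, 226], [247, 226], [245, 227], [246, 227]] [ 0.5211 -0.0124  0.092 ]
green 13 [ 0.5231 -0.0298  0.0855]
```

The pointer has moved 29.7 mm and the spring force is about 8 N, so the shutter is half open and held still.

```bash
python3 -m creep '{"linear":[[0,0,0],[0,0,0],[0,0,0]],"twist":[[0,0,0],[0,0,0],[0,0,0]]}'; python3 -c "
from station import arm
print(arm.sign_off())"
```

```text
time_s: 13.45
eef_pos: [0.5209, 0.0132, 0.103]
ee_rot: [-179.8, -0.0, 90.0]
force: [-7.4, 1.7, 8.6]
opening: 0.014
grip_force: 35.0
the job is handed in; nothing more can be done
None
```

I handed the job in with the cap sitting flat over the sample well and released, and the fingers still holding the shutter half open (about 30 of 60 mm, about 8 N of spring force); the hand-in returned no verdict.

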